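# Fit the divider into the stone box

### The job

Painted stones are drying in the wooden box, and its divider is missing. Take the wide divider out of its stand and slide it down between the guides half way along the box until it stands fully home on the box floor, keeping hold of it until it is down rather than dropping it in. The narrow divider belongs to another box: leave it in its stand.

Things in the scene. Friction and masses are not known exactly. Their poses are not given: they have to be found in the camera images.
- wide_divider: Wide divider: plywood panel upright in a low stand, same either way round. 140 mm wide (y), 10 thick (x), 70 high (z), lower corners cut 12 mm at 45 degrees. Gripping tab, 10 thick, 50 wide, rises mid-edge, 70 to 116 mm above its underside. Origin: centre of lower edge. 60 to 110 g. Fixed stand: 6 mm base, two rails to 34 mm above the table, slot 13 mm; it lifts straight up.
- narrow_divider: Narrow divider, a bystander: same shape, thickness, height, tab and kind of stand as the wide one, but only 90 mm wide (its y axis), too narrow to reach both guides of the box. Origin: centre of its lower edge, axes as for the wide one.
- stone_box: Stone box: open wooden box, fixed, 220 mm long (x), 168 wide (y), rim 70 mm above the table, floor 6 mm thick, 152 mm clear between the long walls. Origin: centre of its underside, z up. A loose stone under 40 mm high lies at each end inside, clear of the guides. Half way along, each long wall carries a vertical guide of two dark ribs.
- guide_seat (a point): Point on the box floor midway between the two guides, 6 mm above the table, where the seated divider's origin goes, its y along the box's y. Each guide: ribs 18 mm deep with a 15 mm slot for one end of the panel, from the floor to 48 mm above the table, then flaring to a mouth 40 mm wide at 68 mm. Seated, the tab stands out above the rim.

How it is judged (in metres and radians):
On the way:
1. the wide divider's lower edge is down between the guides, less than 30 mm above the box floor, while the fingers still hold it (x of wide_divider in the frame of stone_box between -0.01 and 0.01 m and y of wide_divider in the frame of stone_box between -0.012 and 0.012 m and z of wide_divider in the frame of stone_box below 0.036 m and contact force between the fingers and wide_divider above 0.5 N), for 0.05 s.
At the end, for the whole second after the job is handed in: the wide divider rests in the box's guides: lower edge within 8 mm of the floor, centre within 10 mm of the guides' mid-plane and 12 mm of the box's middle, along the guides within 10 degrees, upright within 11; the narrow divider still upright, within 30 mm of its start (x of wide_divider in the frame of stone_box between -0.01 and 0.01 m and y of wide_divider in the frame of stone_box between -0.012 and 0.012 m and z of wide_divider in the frame of stone_box between -0.002 and 0.014 m and angle between the y axis of wide_divider and the y axis of stone_box, either way round below 0.17 rad and angle between wide_divider's own z axis and vertical below 0.2 rad and linear speed of wide_divider below 0.02 m/s and distance of narrow_divider from where it was at the start of the episode below 0.03 m and angle between narrow_divider's own z axis and vertical below 0.3 rad); the robot touches nothing.
It fails at once if the narrow divider is moved more than 30 mm (distance of narrow_divider from where it was at the start of the episode above 0.03 m).
It also fails if it takes over 38 s, if anything falls off the work surface, if the arm or the gripper's body presses on something with over 40 N, if the wrist force passes 120 N, or if a joint passes its speed limit or range.

### The arm

A 6-joint arm with a two-finger parallel gripper is mounted at the origin on the work surface. World frame = base frame: x ahead of the robot, y to its left, z up, the work surface at z = 0. Lengths are in m, angles in degrees, forces in N, time in s.
With the tool pointing down it reaches from about 0.325 to 0.875 m from the base axis. Payload 4.4 kg.
Tool frame: the origin (TCP) lies on the centre line of the jaws, within the pads' length; the fingertips stand 25 mm ahead of it and the grasp point (between the pads) lies 6 mm ahead of it; z points along the fingers, y is the line along which they close (so a half turn about z gives the same grasp; the last joint's range is limited). The gripper opens to 85 mm and grips with 20 to 120 N. Pads are 22 mm wide; open, the fingers measure 114 mm over their backs; the gripper's body (76 mm by 85 mm) begins 54 mm behind the grasp point. The pads swing forward as they close: fully open they stand 13 mm farther back than shut.
Start: joints at [-85.342, 11.837, 88.321, -0, 79.842, -8.623], TCP at [0.132, -0.56, 0.256] pointing down, gripper open.
Joint ranges: [-156.59, 156.59], [-49.26, 127.26], [12.9, 141.05], [-63.56, 243.56], [4.71, 150.69], [-161.64, 161.64]. Speed limits (degrees/s): [159.86, 159.86, 180, 180, 180, 180].

### API

Orientations are given as a 3x3 rotation matrix whose columns are the frame's x, y, z axes.
In Python, from station import arm gives the robot as it stands.
- The arm moves only by the tool nudge_tcp, called after "Call:" by a JSON object that holds its "fn" and its "kwargs". Schema: {"type":"object","properties":{"plan":{"type":"array","items":{"type":"object","properties":{"aperture":{"type":"number"},"pos":{"type":"array","items":{"type":"number"},"minItems":3,"maxItems":3},"rz":{"type":"number"}},"additionalProperties":false,"required":["aperture"]},"minItems":1,"maxItems":12},"grip_n":{"type":"number"},"only":{"type":"string"},"quiet":{"type":"boolean"},"lines":{"type":"string"}},"required":["plan"],"additionalProperties":false}. plan is a list of rows, 1 to 12 of them, each an object with the fields aperture (the opening from 0.0 (shut) to 1.0 (fully open)), pos (a list: dx, dy, dz in m), rz (a turn about the tool's z in degrees); a field left out counts as zero (the opening has to be given); each row shifts and turns the commanded pose from where the row before left it, along the tool's axes as they then stand; what a row does not reach is not made up. A row lasts 1/8 s, in which the tool goes at most 0.0625 m and 10.7 degrees, less where a joint would pass 70% of its speed; a pose out of reach is approached as far as the arm can. The fingers move at their own pace and stop on an object; grip_n is the grip in N (left out, the last holds). Time passes only in rows, so rows that do not move let the fingers close. The tool returns the time, the measured TCP pose, the force, the opening and the grip force at its end. only (a regular expression) keeps the lines of the reply that match it, lines (a string "A,B") keeps lines A to B, and quiet returns only ok. Input that does not fit is refused with a message, and nothing moves.
- arm.get_obs(): the state, without advancing time (a new reading comes with each control period).
- arm.camera(name): name is "scene" or "side" or "wrist"; returns the picture (400x640x3 uint8, red, green, blue); there is no depth.
- arm.camera_info(name): a dict with "mtx" (3x3 intrinsics, pixels), "extrinsics" (4x4, takes a point from world to camera coordinates). Camera axes: x right, y down, z forward; pixel columns grow to the right and rows downward; lengths in m; the calibration is good to about 2 mm. A picture is of the moment at which its call begins: read the wrist's pose just before it. camera_info takes no time and is no camera call; for the wrist camera it gives the pose at the moment of the call.
- arm.close_job(): hands the job in; it is judged then, once.
The state is a dict: "t": time; "qpos": joint angles; "dq": joint speeds; "tau": joint torques, N m; "tool_pos": TCP position; "tcp_rot": TCP orientation; "force": force on the tool from outside, world axes, zero at the start; "moment": the same for the moment, N m; "grip_width": opening from 0.0 (shut) to 1.0 (fully open); "finger_force": force on a finger pad.
Only numpy, scipy, OpenCV 4.12 (cv2) and the standard library are available. Lean on these libraries where they do the work, as an engineer would, in place of code of your own. Each camera call takes 0.05 s, during which the arm holds its last target. There are 200 camera calls.

## Working session

There is one attempt and no reset: what is moved stays moved. The work goes in short steps, Python scripts to look and compute and a tool call to move; the robot and the scene stay as the last step left them, time stands still between calls to the robot, and variables do not carry over. Pictures are saved under pics/ and viewed, at most 10 in all, crops included, and the job is handed in when it is done.

```bash
ls; mkdir -p pics; python3 - <<'E'
from station import arm
import cv2
for n in("scene","side"):
    im=arm.camera(n); cv2.imwrite(f"pics/{n}0.png",im[:,:,::-1]); i=arm.camera_info(n); print(n,i["mtx"].round(1).tolist(),i["extrinsics"].round(4).tolist())
o=arm.get_obs(); print(o["tool_pos"],o["tcp_rot"].round(3) if hasattr(o["tcp_rot"],"round") else o["tcp_rot"])
E
```

```text
pics
station.py
scene [[419.1, 0.0, 317.4], [0.0, 419.1, 198.6], [0.0, 0.0, 1.0]] [[-0.3617, 0.9323, 0.0044, 0.2033], [0.7536, 0.2952, -0.5874, -0.3768], [-0.5489, -0.2091, -0.8093, 1.2718], [0.0, 0.0, 0.0, 1.0]]
side [[412.4, 0.0, 317.0], [0.0, 412.4, 195.5], [0.0, 0.0, 1.0]] [[-0.9019, -0.4311, 0.0266, 0.5075], [-0.2279, 0.4227, -0.8772, 0.1664], [0.3669, -0.7972, -0.4795, 0.7125], [0.0, 0.0, 0.0, 1.0]]
[ 0.13200912 -0.55896764  0.25521454] [[ 0.973  0.23  -0.   ]
 [ 0.23  -0.973  0.002]
 [ 0.    -0.002 -1.   ]]
```

View pics/scene0.png

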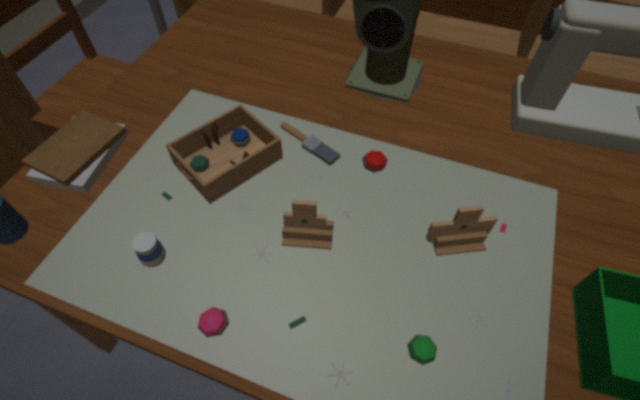

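View pics/side0.png

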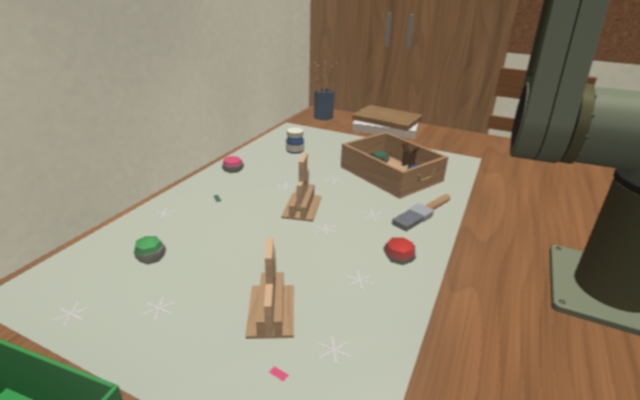

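The scene view shows the box around (225,150) with dark ribs at about (212,135) and (240,158). One divider is at (305,225), and another that looks wider is at (462,230). In the side view they are at (300,190) and (270,290), with the box at (393,160). I'll enlarge these for corner picking.

```bash
python3 - <<'E'
import cv2,numpy as np
a=cv2.imread("pics/scene0.png");b=cv2.imread("pics/side0.png")
def c(im,x,y,w,h,s): return cv2.convertScaleAbs(cv2.resize(im[y:y+h,x:x+w],None,fx=s,fy=s,interpolation=cv2.INTER_CUBIC),alpha=1.5)
A=c(a,160,100,130,100,6)
B=np.hstack([c(a,270,190,80,70,5),c(a,420,190,80,70,5)])
cv2.imwrite("pics/A.png",A);cv2.imwrite("pics/B.png",B)
E
```

```text
(no output)
```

View pics/A.png

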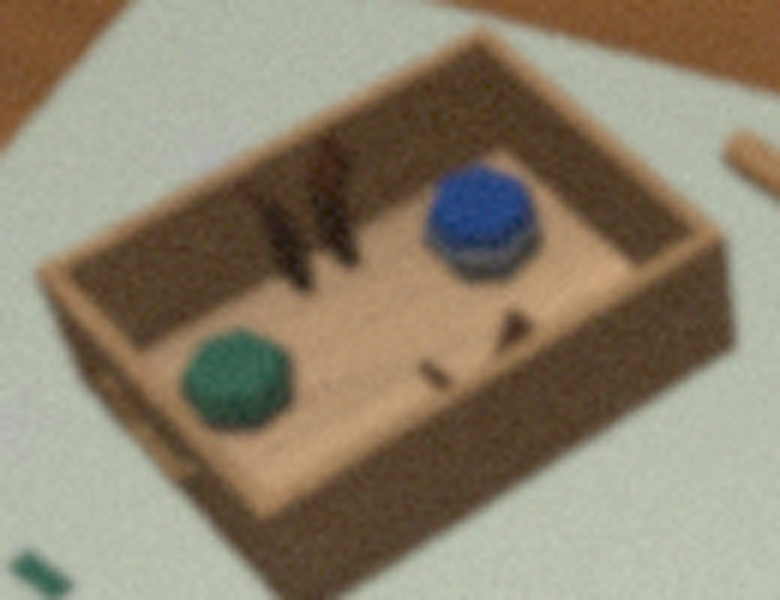

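View pics/B.png

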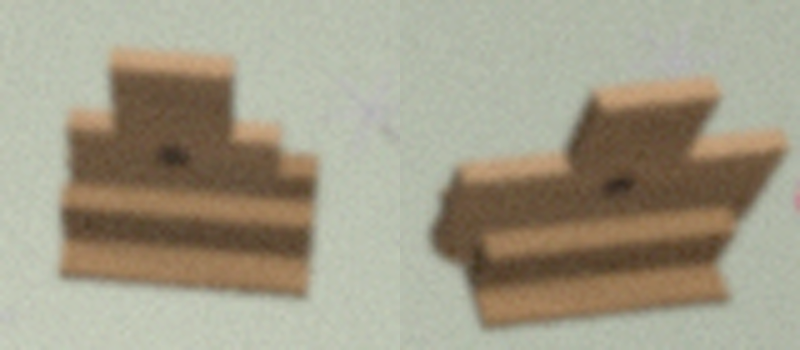

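The first crop shows the box rim's outer corners at full-image pixels of about (166.7,144.7), (240.8,104.7), (280.8,139.2) and (203.7,186.7). In the second crop, the right-hand divider overhangs its stand and is the wide one, with its tab top centred near (471.4,208.8).

```bash
cat > h.py <<'E'
import numpy as np
from station import arm
def ray(n,p,z,i=None):
    i=i or arm.camera_info(n); K,E=np.array(i["mtx"]),np.array(i["extrinsics"])
    R,t=E[:3,:3],E[:3,3]; c=-R.T@t; d=R.T@np.linalg.solve(K,[p[0],p[1],1]); return (c+d*(z-c[2])/d[2])[:2]
def proj(n,P,i=None):
    i=i or arm.camera_info(n); K,E=np.array(i["mtx"]),np.array(i["extrinsics"]); v=K@(E[:3,:3]@np.array(P)+E[:3,3]); return v[:2]/v[2]
E
python3 - <<'E'
from h import *
c=[ray("scene",p,.07) for p in((166.7,144.7),(240.8,104.7),(280.8,139.2),(203.7,186.7))]
for i in range(4):
    d=c[(i+1)%4]-c[i]; print(c[i].round(4),np.linalg.norm(d).round(4),np.degrees(np.arctan2(d[1],d[0])).round(1))
m=np.mean(c,0);print("box",m)
f=lambda x,y:(420+(x-400)/5,190+y/5)
T=[ray("scene",f(*p),.122) for p in((597,108),(717,97),(715,80),(600,92))]
P=[ray("scene",f(*p),.076) for p in((465,183),(787,150),(785,133),(462,167))]
for q in(T,P):
    d=q[1]-q[0];e=q[2]-q[3];print(np.mean(q,0),np.linalg.norm(d),np.linalg.norm(e),[np.degrees(np.arctan2(v[1],v[0])) for v in(d,e)])
w=np.mean(T,0);print("side pred",proj("side",[*w,.122]),proj("side",[*m,.07]))
# narrow
g=lambda x,y:(270+x/5,190+y/5)
print("narrow",np.mean([ray("scene",g(*p),.122) for p in((112,52),(232,62),(232,78),(112,68))],0))
E
```

```text
[ 0.5385 -0.3961] 0.2154 152.5
[ 0.3475 -0.2966] 0.1648 63.1
[ 0.4222 -0.1497] 0.2188 -27.1
[ 0.6171 -0.2492] 0.1666 -118.1
box [ 0.48132461 -0.27289444]
[0.50253811 0.30501105] 0.049134973315271384 0.04760047904997209 [np.float64(117.55182890564409), np.float64(118.4155567077699)]
[0.50280151 0.30578657] 0.13799620266164495 0.13935387360746035 [np.float64(118.11013628457788), np.float64(118.32667212875556)]
side pred [265.78027789 246.60442589] [391.17729384 149.35717728]
narrow [ 0.61049748 -0.00977652]
```

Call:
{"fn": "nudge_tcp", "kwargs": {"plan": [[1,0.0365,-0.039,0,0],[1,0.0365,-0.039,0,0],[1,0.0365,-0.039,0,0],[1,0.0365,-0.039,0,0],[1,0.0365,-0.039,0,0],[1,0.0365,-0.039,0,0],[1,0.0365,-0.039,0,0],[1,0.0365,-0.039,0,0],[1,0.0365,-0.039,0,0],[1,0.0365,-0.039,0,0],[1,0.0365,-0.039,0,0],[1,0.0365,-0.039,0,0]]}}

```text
refused: plan[0]: [1, 0.0365, -0.039, 0, 0] is not of type 'object' (schema: type "object"). Nothing was moved.
```

I used the wrong layout. The manual says a list of objects, one for each row; once more.

Call:
{"fn": "nudge_tcp", "kwargs": {"plan": [{"aperture": 1,"pos": [0.0365,-0.039,0]},{"aperture": 1,"pos": [0.0365,-0.039,0]},{"aperture": 1,"pos": [0.0365,-0.039,0]},{"aperture": 1,"pos": [0.0365,-0.039,0]},{"aperture": 1,"pos": [0.0365,-0.039,0]},{"aperture": 1,"pos": [0.0365,-0.039,0]},{"aperture": 1,"pos": [0.0365,-0.039,0]},{"aperture": 1,"pos": [0.0365,-0.039,0]},{"aperture": 1,"pos": [0.0365,-0.039,0]},{"aperture": 1,"pos": [0.0365,-0.039,0]},{"aperture": 1,"pos": [0.0365,-0.039,0]},{"aperture": 1,"pos": [0.0365,-0.039,0]}]}}

```text
t: 1.6
tool_pos: [0.4512, -0.0018, 0.256]
tcp_rot: [[0.973, 0.23, -0.0], [0.23, -0.973, -0.0], [-0.0, 0.0, -1.0]]
force: [1.7, -0.7, 0.5]
grip_width: 1.002
finger_force: 0.0
```

Call:
{"fn": "nudge_tcp", "kwargs": {"plan": [{"aperture": 1,"rz": -10.5},{"aperture": 1,"rz": -10.5},{"aperture": 1,"rz": -10.5},{"aperture": 1,"rz": -10.5},{"aperture": 1,"rz": -10.5},{"aperture": 1,"rz": -10.5},{"aperture": 1,"rz": -10.5},{"aperture": 1,"rz": -10.5},{"aperture": 1,"rz": -10.5},{"aperture": 1,"rz": -10.5},{"aperture": 1}]}}

```text
t: 2.98
tool_pos: [0.4505, -0.0034, 0.2559]
tcp_rot: [[-0.472, 0.882, -0.001], [0.882, 0.472, 0.0], [0.001, -0.001, -1.0]]
force: [-0.4, -0.6, -0.3]
grip_width: 1.004
finger_force: 0.0
```

```bash
cat >> h.py <<'E'
def to(x,y,yaw):
    "offset in tool axes to world x,y and turn to bring tool y axis to yaw deg"
    o=arm.get_obs(); R=np.array(o["tcp_rot"]); p=np.array(o["tool_pos"])
    cur=np.degrees(np.arctan2(R[1,1],R[0,1])); d=R.T@np.array([x-p[0],y-p[1],0])
    print("t",o["t"],"p",p.round(4),"yaw",cur.round(2),"d",d.round(4),"turn",round(cur-yaw,2),"q",np.round(o["qpos"],1),"w",o["grip_width"],"ff",o["finger_force"])
E
python3 -c "
from h import *
to(.5026,.3054,28.2)"
```

```text
t 2.975 p [ 0.4505 -0.0034  0.2559] yaw 28.16 d [0.2477 0.1917 0.    ] turn -0.04 q [-11.5  -3.7 104.9  -0.   78.8 -39.6] w 1.0038156888285914 ff 0.0
```

Call:
{"fn": "nudge_tcp", "kwargs": {"plan": [{"aperture": 1,"pos": [0.0413,0.032,0]},{"aperture": 1,"pos": [0.0413,0.032,0]},{"aperture": 1,"pos": [0.0413,0.032,0]},{"aperture": 1,"pos": [0.0413,0.032,0]},{"aperture": 1,"pos": [0.0413,0.032,0]},{"aperture": 1,"pos": [0.0413,0.032,0]},{"aperture": 1},{"aperture": 1}]}}

```text
t: 3.98
tool_pos: [0.5021, 0.3052, 0.2556]
tcp_rot: [[-0.473, 0.881, -0.001], [0.881, 0.473, -0.001], [-0.0, -0.002, -1.0]]
force: [-0.5, -0.5, -0.0]
grip_width: 1.004
finger_force: 0.0
```

```bash
python3 - <<'E'
from h import *
import cv2
to(.5026,.3054,28.2)
i=arm.camera_info("wrist"); im=arm.camera("wrist"); cv2.imwrite("pics/w1.png",im[:,:,::-1])
print(proj("wrist",[.5026,.3054,.122],i)); np.savez("w1.npz",**{k:i[k] for k in("mtx","extrinsics")})
E
```

```text
t 3.975 p [0.5021 0.3052 0.2556] yaw 28.21 d [-0.0001  0.0005 -0.    ] turn 0.01 q [22.9 13.4 86.5 -0.  80.2 -5.3] w 1.0042321933416547 ff 0.0
[323.14081607 202.95221512]
```

View pics/w1.png

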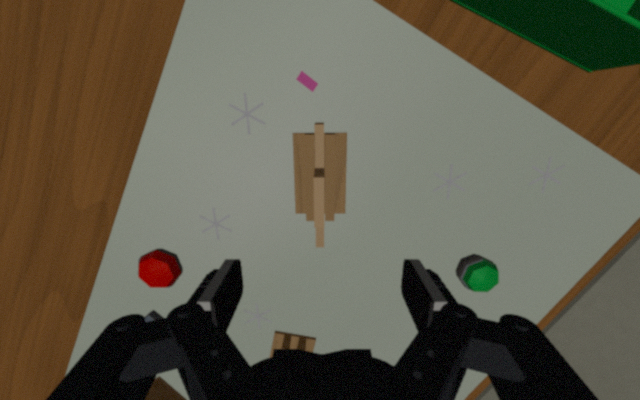

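The wrist view shows the panel aligned with the image column at about 320, its ends near rows 124 and 247, with a gap to the jaws of about 3 px laterally. I'll check this against rays.

```bash
python3 - <<'E'
from h import *
i=dict(np.load("w1.npz"))
a=ray("",(319.5,124),.076,i);b=ray("",(319.8,247),.076,i)
print(a,b,(a+b)/2,np.linalg.norm(a-b),np.degrees(np.arctan2(*(a-b)[::-1])))
for s in(-1,1): # predicted panel ends, tab ends
    d=np.array([-.4726,.8813])*s
    for r,z in((.07,.076),(.025,.122)): print(s,z,proj("",[*(np.array([.5026,.3054])+r*d),z],i))
import cv2
im=cv2.imread("pics/w1.png").astype(int)
for y in(130,150,190,205,225,240):
    r=im[y,290:350]; print(y,(r[:,2]-r[:,0]).tolist())
E
```

```text
[0.46612489 0.36548274] [0.5323965 0.2419754] [0.49926069 0.30372907] 0.14016414989048803 118.2171315510052
-1 0.076 [322.93179187 247.02291579]
-1 0.122 [323.09288566 227.25050122]
1 0.076 [323.15505687 124.19023972]
1 0.122 [323.19171968 177.14667211]
130 [7, 8, 5, 6, 6, 4, 6, 8, 8, 6, 7, 6, 6, 7, 4, 7, 8, 8, 8, 8, 7, 6, 6, 12, 26, 42, 51, 50, 51, 50, 51, 50, 48, 36, 17, 7, 6, 6, 7, 6, 7, 6, 8, 7, 5, 6, 6, 6, 8, 9, 8, 6, 7, 7, 7, 6, 7, 7, 8, 6]
150 [5, 7, 10, 26, 50, 55, 51, 50, 48, 54, 56, 54, 53, 53, 54, 55, 57, 53, 53, 54, 55, 54, 54, 53, 52, 53, 53, 51, 52, 50, 50, 51, 52, 51, 48, 54, 55, 53, 56, 52, 57, 54, 53, 54, 58, 51, 54, 54, 53, 57, 53, 53, 53, 56, 53, 46, 33, 16, 8, 7]
190 [6, 6, 6, 10, 22, 40, 52, 57, 51, 49, 50, 54, 52, 50, 56, 53, 54, 51, 55, 53, 51, 53, 52, 53, 49, 51, 52, 50, 53, 49, 50, 53, 51, 49, 48, 50, 52, 54, 54, 52, 54, 52, 54, 56, 51, 50, 51, 48, 49, 52, 53, 53, 55, 56, 55, 33, 15, 8, 6, 6]
205 [6, 7, 7, 8, 10, 30, 50, 53, 55, 48, 53, 54, 49, 54, 51, 52, 50, 53, 56, 56, 53, 55, 51, 51, 50, 53, 52, 50, 53, 51, 50, 51, 52, 50, 53, 55, 53, 57, 53, 53, 52, 54, 53, 55, 52, 51, 51, 55, 55, 53, 54, 54, 53, 54, 44, 25, 12, 7, 7, 9]
225 [4, 6, 6, 6, 6, 6, 7, 8, 6, 5, 8, 7, 7, 8, 6, 6, 6, 5, 5, 6, 7, 7, 7, 12, 32, 48, 51, 52, 53, 48, 49, 51, 52, 43, 24, 11, 4, 6, 7, 6, 6, 4, 7, 7, 5, 7, 6, 7, 5, 6, 7, 9, 4, 5, 5, 7, 5, 7, 6, 5]
240 [7, 7, 6, 7, 7, 8, 8, 5, 5, 6, 6, 7, 7, 5, 6, 6, 7, 5, 5, 10, 5, 6, 6, 6, 10, 23, 40, 48, 49, 49, 52, 48, 49, 38, 20, 8, 8, 8, 8, 4, 7, 7, 5, 8, 6, 7, 7, 6, 5, 7, 8, 7, 5, 6, 6, 7, 6, 6, 5, 6]
```

Call:
{"fn": "nudge_tcp", "kwargs": {"plan": [{"aperture": 1,"pos": [0,-0.003,0.037]},{"aperture": 1,"pos": [0,0,0.037]},{"aperture": 1,"pos": [0,0,0.037]},{"aperture": 1,"pos": [0,0,0.037]},{"aperture": 1},{"aperture": 1}], "grip_n": 40}}

```text
t: 4.78
tool_pos: [0.501, 0.3038, 0.1099]
tcp_rot: [[-0.472, 0.881, 0.002], [0.881, 0.472, 0.001], [-0.0, 0.002, -1.0]]
force: [0.4, -0.2, -0.4]
grip_width: 0.997
finger_force: 0.0
```

Call:
{"fn": "nudge_tcp", "kwargs": {"plan": [{"aperture": 0},{"aperture": 0},{"aperture": 0},{"aperture": 0},{"aperture": 0},{"aperture": 0}], "grip_n": 40}}

```text
t: 5.52
tool_pos: [0.5, 0.3044, 0.1086]
tcp_rot: [[-0.474, 0.881, 0.0], [0.881, 0.474, 0.0], [0.0, 0.0, -1.0]]
force: [-0.5, 0.4, 2.2]
grip_width: 0.111
finger_force: 41.5
```

Call:
{"fn": "nudge_tcp", "kwargs": {"plan": [{"aperture": 0},{"aperture": 0},{"aperture": 0}], "grip_n": 40}}

```text
t: 5.9
tool_pos: [0.5, 0.3044, 0.1086]
tcp_rot: [[-0.474, 0.881, 0.0], [0.881, 0.474, 0.0], [0.0, 0.0, -1.0]]
force: [-1.3, 0.2, 3.3]
grip_width: 0.116
finger_force: 41.7
```

Call:
{"fn": "nudge_tcp", "kwargs": {"plan": [{"aperture": 0,"pos": [0,0,-0.01]},{"aperture": 0,"pos": [0,0,-0.015]},{"aperture": 0,"pos": [0,0,-0.025]},{"aperture": 0,"pos": [0,0,-0.03]},{"aperture": 0,"pos": [0,0,-0.03]},{"aperture": 0,"pos": [0,0,-0.03]},{"aperture": 0}]}}

```text
t: 6.78
tool_pos: [0.5019, 0.3051, 0.2524]
tcp_rot: [[-0.474, 0.881, 0.008], [0.881, 0.474, 0.003], [-0.001, 0.008, -1.0]]
force: [1.3, 0.8, -0.9]
grip_width: 0.111
finger_force: 41.1
```

```bash
python3 - <<'E'
from h import *
to(.4813,-.2729,-27.3)
E
```

```text
t 6.775 p [0.5019 0.3051 0.2524] yaw 28.28 d [-0.4992 -0.292  -0.002 ] turn 55.58 q [22.9 13.2 87.1 -0.  79.2 -5.4] w 0.11062690148875391 ff 41.12274527549744
```

Call:
{"fn": "nudge_tcp", "kwargs": {"plan": [{"aperture": 0,"pos": [-0.0416,-0.0243,0]},{"aperture": 0,"pos": [-0.0416,-0.0243,0]},{"aperture": 0,"pos": [-0.0416,-0.0243,0]},{"aperture": 0,"pos": [-0.0416,-0.0243,0]},{"aperture": 0,"pos": [-0.0416,-0.0243,0]},{"aperture": 0,"pos": [-0.0416,-0.0243,0]},{"aperture": 0,"pos": [-0.0416,-0.0243,0]},{"aperture": 0,"pos": [-0.0416,-0.0243,0]},{"aperture": 0,"pos": [-0.0416,-0.0243,0]},{"aperture": 0,"pos": [-0.0416,-0.0243,0]},{"aperture": 0,"pos": [-0.0416,-0.0243,0]},{"aperture": 0,"pos": [-0.0416,-0.0243,0]}]}}

```text
t: 8.28
tool_pos: [0.4786, -0.2746, 0.2466]
tcp_rot: [[-0.474, 0.881, -0.002], [0.881, 0.474, 0.002], [0.002, -0.001, -1.0]]
force: [0.6, -0.1, -0.9]
grip_width: 0.109
finger_force: 41.1
```

Call:
{"fn": "nudge_tcp", "kwargs": {"plan": [{"aperture": 0,"rz": 9.26},{"aperture": 0,"rz": 9.26},{"aperture": 0,"rz": 9.26},{"aperture": 0,"rz": 9.26},{"aperture": 0,"rz": 9.26},{"aperture": 0,"rz": 9.26},{"aperture": 0},{"aperture": 0}]}}

```text
t: 9.28
tool_pos: [0.4792, -0.2733, 0.2474]
tcp_rot: [[0.456, 0.89, -0.001], [0.89, -0.456, 0.001], [0.0, -0.002, -1.0]]
force: [-0.6, -0.7, -0.6]
grip_width: 0.113
finger_force: 41.1
```

```bash
python3 - <<'E'
from h import *
import cv2
to(.4813,-.2729,-27.3)
for n in("wrist","scene"):
    i=arm.camera_info(n); im=arm.camera(n); cv2.imwrite(f"pics/{n}2.png",im[:,:,::-1])
    np.savez(n+"2.npz",**{k:i[k] for k in("mtx","extrinsics")})
print(proj("wrist",[.4813,-.2729,.006],dict(np.load("wrist2.npz"))))
E
```

```text
t 9.275 p [ 0.4792 -0.2733  0.2474] yaw -27.15 d [ 0.0013  0.0017 -0.    ] turn 0.15 q [-38.7   9.5  92.2   0.   78.4 -11.5] w 0.11326426955419562 ff 41.06991469860077
[323.72872301 176.19718799]
```

View pics/wrist2.png

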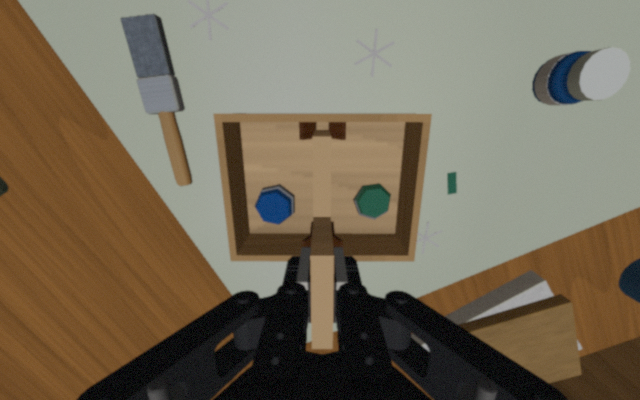

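The wrist view shows the held panel running along column 321 with its far end at row 130, over the box. The rim's outer corners are near (215,115), (431,115), (415,261) and (232,261), and the far guide ribs are at columns 300–346 around row 130.

```bash
python3 - <<'E'
from h import *
import cv2
i=dict(np.load("wrist2.npz"))
c=[ray("",p,.07,i) for p in((215,114.5),(431,114.5),(415.5,261),(231.5,261))]
for k in range(4):
    d=c[(k+1)%4]-c[k]; print(c[k].round(4),np.linalg.norm(d).round(4),np.degrees(np.arctan2(d[1],d[0])).round(1))
print("box",np.mean(c,0))
p=[ray("",(321.5,y),.2148,i) for y in(130,350)]; print("panel",p,np.mean(p,0),np.linalg.norm(p[0]-p[1]))
im=cv2.cvtColor(cv2.convertScaleAbs(cv2.imread("pics/wrist2.png"),alpha=1.6),cv2.COLOR_BGR2RGB)
cr=cv2.resize(im[105:270,205:440],None,fx=3.4,fy=3.4,interpolation=cv2.INTER_CUBIC)
cv2.imwrite("pics/w2c.png",cr[:,:,::-1])
E
```

```text
[ 0.4187 -0.1535] 0.2177 -27.1
[ 0.6124 -0.2529] 0.1668 -116.4
[ 0.5383 -0.4023] 0.2205 152.9
[ 0.342 -0.302] 0.1671 62.7
box [ 0.47786973 -0.27767338]
panel [array([ 0.51176839, -0.20847083]), array([ 0.44474179, -0.33911233])] [ 0.47825509 -0.27379158] 0.14683243964335504
```

View pics/w2c.png

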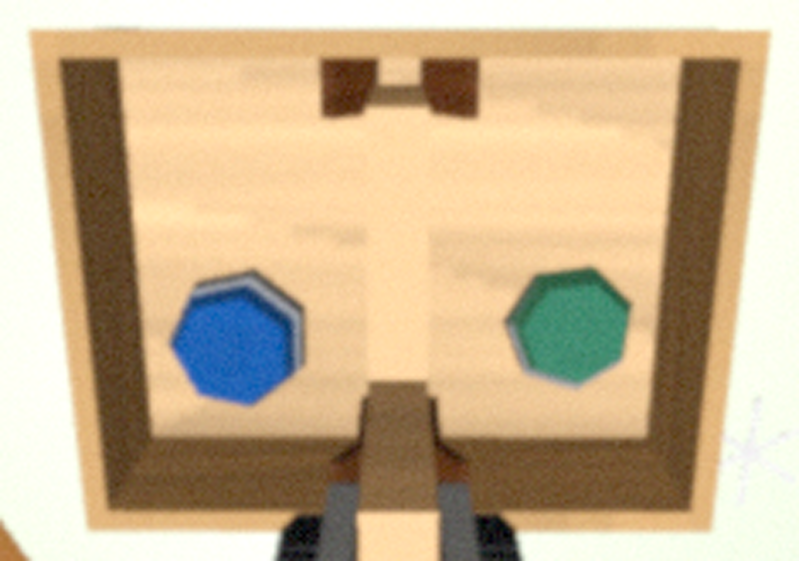

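Laterally the panel is within about 1 mm of the guide centre. Lengthwise, the walls and chamfers leave plenty of slack. I'll lower in stages and watch the force.

Call:
{"fn": "nudge_tcp", "kwargs": {"plan": [{"aperture": 0,"pos": [-0.002,0.0007,0.015],"rz": 0.15},{"aperture": 0,"pos": [0,0,0.02]},{"aperture": 0,"pos": [0,0,0.02]},{"aperture": 0,"pos": [0,0,0.01]},{"aperture": 0,"pos": [0,0,0.01]},{"aperture": 0},{"aperture": 0}]}}

```text
t: 10.25
tool_pos: [0.4797, -0.276, 0.1739]
tcp_rot: [[0.461, 0.888, 0.001], [0.888, -0.461, -0.001], [-0.0, 0.001, -1.0]]
force: [0.7, 0.2, -1.0]
grip_width: 0.11
finger_force: 41.1
```

Call:
{"fn": "nudge_tcp", "kwargs": {"plan": [{"aperture": 0,"pos": [0,0,0.008]},{"aperture": 0,"pos": [0,0,0.008]},{"aperture": 0,"pos": [0,0,0.008]},{"aperture": 0}]}}

```text
t: 10.75
tool_pos: [0.4786, -0.2751, 0.148]
tcp_rot: [[0.461, 0.888, -0.002], [0.888, -0.461, 0.002], [0.0, -0.002, -1.0]]
force: [-0.5, -0.1, -0.4]
grip_width: 0.114
finger_force: 41.1
```

```bash
python3 - <<'E'
from h import *
import cv2
to(.4813,-.2729,-27.3)
im=arm.camera("wrist"); s=arm.camera("side")
f=lambda m:cv2.convertScaleAbs(m[:,:,::-1],alpha=1.6)
cv2.imwrite("pics/w3.png",np.hstack([cv2.resize(f(im)[80:290,200:450],None,fx=1.6,fy=1.6),cv2.resize(f(s)[110:210,330:450],(400,336))]))
E
```

```text
t 10.75 p [ 0.4786 -0.2751  0.148 ] yaw -27.43 d [ 0.0032  0.0014 -0.    ] turn -0.13 q [-38.9  15.7  97.3  -0.   67.1 -11.4] w 0.11372081958125506 ff 41.059134006500244
```

View pics/w3.png

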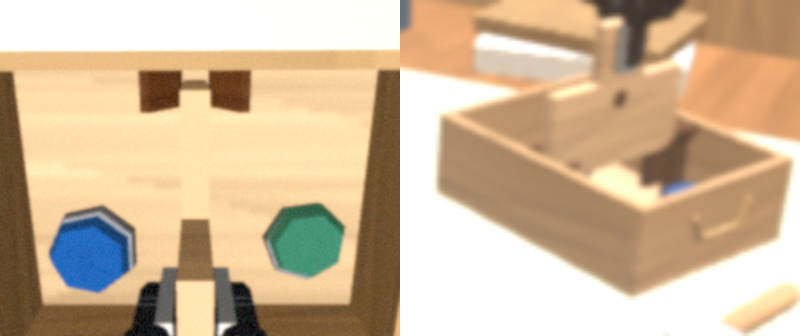

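The panel is centred between the ribs (column 195 against ribs at 139–252 in the crop) and inside the walls, with no contact force so far. I'll continue down.

Call:
{"fn": "nudge_tcp", "kwargs": {"plan": [{"aperture": 0,"pos": [0,0,0.007]},{"aperture": 0,"pos": [0,0,0.007]},{"aperture": 0,"pos": [0,0,0.007]},{"aperture": 0}]}}

```text
t: 11.35
tool_pos: [0.4787, -0.2751, 0.1272]
tcp_rot: [[0.461, 0.888, -0.002], [0.888, -0.461, 0.001], [0.0, -0.002, -1.0]]
force: [-0.2, 0.2, -0.8]
grip_width: 0.109
finger_force: 41.1
```

Call:
{"fn": "nudge_tcp", "kwargs": {"plan": [{"aperture": 0,"pos": [0,0,0.006]},{"aperture": 0,"pos": [0,0,0.005]},{"aperture": 0,"pos": [0,0,0.004]},{"aperture": 0,"pos": [0,0,0.002]},{"aperture": 0},{"aperture": 0}]}}

```text
t: 12.1
tool_pos: [0.4794, -0.2757, 0.1115]
tcp_rot: [[0.461, 0.888, 0.0], [0.888, -0.461, -0.0], [-0.0, 0.0, -1.0]]
force: [-0.3, -0.3, 0.9]
grip_width: 0.113
finger_force: 41.1
```

Call:
{"fn": "nudge_tcp", "kwargs": {"plan": [{"aperture": 0,"pos": [0,0,0.001]},{"aperture": 0,"pos": [0,0,0.001]},{"aperture": 0},{"aperture": 0}]}}

```text
t: 12.6
tool_pos: [0.4793, -0.2756, 0.1093]
tcp_rot: [[0.461, 0.888, 0.0], [0.888, -0.461, -0.0], [-0.0, 0.0, -1.0]]
force: [-0.5, 0.3, -1.1]
grip_width: 0.11
finger_force: 41.1
```

Call:
{"fn": "nudge_tcp", "kwargs": {"plan": [{"aperture": 0,"pos": [0,0,0.001]},{"aperture": 0},{"aperture": 0}]}}

```text
t: 12.98
tool_pos: [0.4795, -0.2758, 0.1086]
tcp_rot: [[0.461, 0.888, 0.0], [0.888, -0.461, -0.0], [-0.0, 0.001, -1.0]]
force: [-0.2, 0.2, 1.4]
grip_width: 0.113
finger_force: 41.4
```

Call:
{"fn": "nudge_tcp", "kwargs": {"plan": [{"aperture": 0.3},{"aperture": 0.3},{"aperture": 0.6},{"aperture": 0.6},{"aperture": 0.6},{"aperture": 0.6,"pos": [0,0,-0.02]},{"aperture": 0.6,"pos": [0,0,-0.04]},{"aperture": 0.6,"pos": [0,0,-0.05]},{"aperture": 0.6,"pos": [0,0,-0.05]},{"aperture": 0.6},{"aperture": 0.6}]}}

```text
t: 14.35
tool_pos: [0.4791, -0.2754, 0.2679]
tcp_rot: [[0.461, 0.888, -0.0], [0.888, -0.461, 0.0], [0.0, -0.0, -1.0]]
force: [-1.1, 0.2, -0.8]
grip_width: 0.597
finger_force: 0.0
```

```bash
python3 - <<'E'
from h import *
import cv2
to(.4813,-.2729,-27.3)
im=arm.camera("wrist"); s=arm.camera("side"); 
f=lambda m:cv2.convertScaleAbs(m[:,:,::-1],alpha=1.6)
cv2.imwrite("pics/w4.png",np.hstack([cv2.resize(f(im)[90:300,200:450],None,fx=1.6,fy=1.6),cv2.resize(f(s)[110:210,330:450],(400,336))]))
E
```

```text
t 14.35 p [ 0.4791 -0.2754  0.2679] yaw -27.43 d [ 0.0032  0.0009 -0.    ] turn -0.13 q [-38.9   8.6  90.7   0.   80.7 -11.4] w 0.5970407769313422 ff 0.0
```

View pics/w4.png

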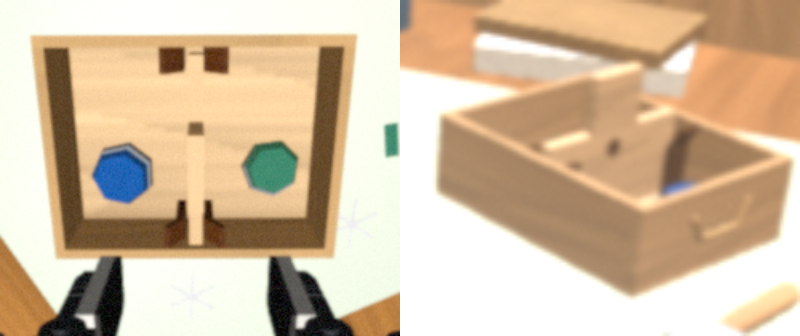

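The divider is seated between the guides, upright and centred: its top edge is just above the rim and the gripper is clear. I'm handing in the job.

```bash
python3 -c "
from station import arm
print(arm.close_job())"
```

```text
the job is handed in; nothing more can be done
None
```

The wide divider stands on the box floor between the guides, held until it was down; the narrow divider was never touched, and I handed the job in at about 14.5 s (no verdict was shown).

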